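# Hang the tool carrier on the two keeper hooks

### The arm

A 6-joint arm with a two-finger parallel gripper is mounted at the origin on the work surface. World frame = base frame: x ahead of the robot, y to its left, z up, the work surface at z = 0. Lengths are in m, angles in rad, forces in N, time in s.
With the tool pointing down it reaches from about 0.3 to 0.775 m from the base axis. Payload 14.6 kg.
Tool frame: the origin (TCP) lies at the very end of the fingers, on their centre line; the grasp point (between the pads) lies 19 mm behind it; x points along the fingers, z is the direction in which the jaws open and shut, and the axes are right-handed (so a half turn about x gives the same grasp; the last joint's range is limited). The gripper opens to 85 mm and grips with 20 to 120 N. Pads are 22 mm wide; open, the fingers measure 114 mm over their backs; the gripper's body (76 mm by 85 mm) begins 54 mm behind the grasp point. The pads swing forward as they close: fully open they stand 13 mm farther back than shut.
Start: joints at [1.264, 0.3, 1.521, -0, 1.321, -0.067], TCP at [0.131, 0.534, 0.231] pointing down, gripper open.
Joint ranges: [-3.03, 3.03], [-0.79, 2.21], [0.23, 2.52], [-1.04, 4.18], [0, 3.07], [-2.55, 2.55]. Speed limits (rad/s): [2.22, 2.22, 2.57, 3.14, 3.14, 3.14].

### API

Orientations are given as a unit quaternion [w, x, y, z].
In Python, from workcell import ctrl gives the robot as it stands. Calls block until the motion is done:
- ctrl.move_ptp(position, orientation): joint-space move of the TCP to a pose.
- ctrl.movel(position, orientation=None, v=0.15, contact_N=None): straight line of the TCP; orientation=None keeps the orientation; v is the mean speed in m/s. With contact_N (N) it stops when the force on the tool has changed by that much, and returns True; else False.
- ctrl.move_j(angles): joint-space move.
- ctrl.move_gripper(opening, grasp_force=None): finger opening in m; grasp_force is the grip in N (None keeps the last); returns when the fingers have stopped.
- ctrl.hold(seconds).
- ctrl.ik(position, orientation): joint angles nearest the present ones, or None.
- ctrl.camera(name): name is "side" or "top" or "wrist"; returns a dict with "frame" (420x560x3 uint8, blue, green, red), "depth" (420x560 float32, m along the optical axis (not along the pixel's ray), 0 where there is no reading), "mtx" (3x3 intrinsics, pixels), "R" (3x3) and "t" (3): a world point X has camera coordinates R X + t. Camera axes: x right, y down, z forward; pixel columns grow to the right and rows downward; lengths in m; the calibration is good to about 2 mm. A picture is of the moment at which its call begins.
A pose or a line that the arm cannot do raises ctrl.PlanningError and nothing moves.
- ctrl.sign_off(): hands the job in, once; it reports no verdict.
Trained networks look in the newest picture that a camera, given by its name, has taken for a name from the list of things; names that differ only in an ending like _2 or _b are one class to them, and where a whole thing is asked for, a point or a joint stands for the part that bears it (a point fixed in the world has none). Each returns a list of dicts, best first, with "confidence" (0 to 1); they miss things now and then, are a little off and sometimes report something else, mostly with a low value. They report only what shows in the picture. A call takes as long as a camera call.
- ctrl.boxes_of(thing, camera): "rect" ([centre column, centre row, width, height] in pixels, round what is visible of it).
Readings, each from a call of its own:
- ctrl.current_t(): time.
- ctrl.current_joints(): joint angles.
- ctrl.current_dq(): joint speeds.
- ctrl.current_effort(): joint torques, N m.
- ctrl.current_tcp_pos(): TCP position.
- ctrl.current_orientation(): TCP orientation.
- ctrl.current_contact_force(): force on the tool from outside, world axes, zero at the start.
- ctrl.current_torque(): the same for the moment, N m.
- ctrl.current_opening(): finger opening in m.
Only numpy, scipy, OpenCV 4.12 (cv2) and the standard library are available. Lean on these libraries where they do the work, as an engineer would, in place of code of your own. Each camera call takes 0.05 s, during which the arm holds its last target.

### The job

Pick up the wooden tool carrier by its grip and hang its bar in both hooks of the hanger stand, pressing it gently down until both spring keepers have snapped shut over the bar. Before you let go, pull it lightly upward to prove that both keepers hold it, then let it down into the hooks, release it and leave it hanging still. Keep the carrier upright, do not force the hooks, and leave the other things on the bench where they are.

Things in the scene. Friction and masses are not known exactly. Their poses are not given: they have to be found in the camera images.
- carrier: wooden open tool carrier, 0.45 to 0.8 kg, standing on the bench, tools in it. Origin: centre of its underside; x across, y along, z up. Tray 64 mm (x) by 196 mm (y), 40 mm high; end boards (outer faces at y +-98) rise to z 112. A 10 mm steel bar, 300 mm long, runs along y through both at z 100. A steel hammer lies at +y: centre of mass some 12 mm to +y, so that end may sag in a weak grip.
- carrier_grip (a point): middle of the carrier's round wooden grip, 100 mm above its underside: 24 mm thick, 84 mm long along y, threaded on the steel bar. To be taken from above with the fingers closing along the carrier's x; under it nothing stands higher than 55 mm above the carrier's underside
- bar_l (a point): point on the bar's axis at the carrier's +y end, 120 mm from the middle, 100 mm above the underside: the part that lies in a hook. The bar is bare there from 98 to 142 mm from the middle, between the end board and a 20 mm end collar
- bar_r (a point): the same at the carrier's -y end
- stand: hanger stand bolted to the bench: two steel posts (top at z 196 mm) with a crosshead clamped on them that carries two hooks 240 mm apart, pointing to the stand's -x (towards the robot). Origin on the bench below the middle between the seats; y along the row of hooks. The clamp is set anew: the bar's axis when seated is 128 to 164 mm above the bench, the same at both hooks, not measured
- below_l (a point): point on the bench straight below the seat of the left hook, hook_l (stand's +y; hook_l_c0 is its floor plate). Upturned J of flat steel, 18 mm wide in y. From the seated bar's axis: seat 14 mm wide in x, floor at z -5; nose on the -x side straight to z +18, then flaring to x -17 at z +37; cheeks on the post side to z +42. The bar enters from above; at z +36 the mouth is free from x -17 to +10
- below_r (a point): the same for the right hook, hook_r (stand's -y). With the carrier's middle between the hooks each hook meets the bare bar, 11 mm to spare either way along y. The posts stand 66 mm behind the seats (+x); between them runs only the crosshead's 16 mm tie bar, 45 mm below the seats
- latch_l (a joint): spring keeper_l of hook_l (rad): 0 shut, up to 0.6 open; a steel pawl hinged 35 mm above the seat's axis, slanting down over the seat to z +9. A bar pressed down wedges it aside (0.2 to 0.4 rad; 4 to 12 N per hook as friction varies); it snaps shut when the bar is within 2 to 4 mm of its seat. Shut, it stops the bar 2 to 5 mm above the seat; 8 to 14 N beyond the weight is a fair tug
- latch_r (a joint): as latch_l: keeper_r of hook_r
- polish_tin: flat round polish tin, 72 mm across, 22 mm high, under the hanger stand; origin at the centre of its underside
- brush: shoe brush, 150 x 46 mm, 42 mm high, wooden back, bristles down, beside the tool carrier; origin at the centre of its underside
- cement_can: round can of cement, 84 mm across, 105 mm high, at the back; origin at the centre of its underside
- last: grey shoe last (foot-shaped form), 255 mm long, 105 mm high, standing on its sole at the back; origin at the middle of its sole
- heel_blocks: stack of black rubber heel blanks, 66 x 66 mm, 40 mm high, near the robot; origin at the centre of its underside
- nail_jar: small glass jar with a steel lid, 60 mm across, 70 mm high, at the back; origin at the centre of its underside

How it is judged:
By the outcome, as a careful person would: the job done as asked, in the order asked, and still so for the second after the job is handed in, with the robot touching nothing.
It also fails if it takes over 72 s, if anything falls off the work surface, if the arm or the gripper's body presses on something with over 40 N, if the wrist force passes 120 N, or if a joint passes its speed limit or range.

## Working session

There is one attempt and no reset: what is moved stays moved. The work goes in short steps, each a Python script; the robot and the scene stay as the last script left them, time stands still between calls to the robot, and variables do not carry over. Pictures are saved under pics/ and viewed, and the job is handed in when it is done.

```bash
mkdir -p pics; ls
python3 - <<'E'
from workcell import ctrl
import cv2,numpy as np
print(ctrl.current_t(),ctrl.current_orientation(),ctrl.current_opening(),ctrl.current_contact_force())
for c in ["side","top"]:
    d=ctrl.camera(c); cv2.imwrite(f"pics/{c}0.png",d["frame"]); np.savez(f"{c}0.npz",**d)
    print(c,d["mtx"].tolist(),np.round(-d["R"].T@d["t"],3),np.round(d["R"],3).tolist())
    for n in ["carrier","carrier_grip","bar_l","bar_r","stand","below_l","latch_l","latch_r"]:
        try: print(n,[(np.round(b["rect"]).tolist(),round(b["confidence"],2)) for b in ctrl.boxes_of(n,c)][:3])
        except Exception as e: print(n,e)
print(ctrl.current_t())
E
```

```text
pics
0.0 [ 0.55586865 -0.43683906  0.55656563  0.43636726] 0.08564317671688386 [ 0.08084771 -0.48329749 -0.18958315]
side [[450.08744251304364, 0.0, 274.1824170008951], [0.0, 450.08744251304364, 204.38562816388983], [0.0, 0.0, 1.0]] [ 0.232 -0.8    0.718] [[0.919, -0.394, 0.007], [-0.216, -0.519, -0.827], [0.33, 0.758, -0.562]]
carrier []
carrier_grip [([208.0, 188.0, 34.0, 83.0], 0.86)]
bar_l [([211.0, 190.0, 31.0, 77.0], 0.66)]
bar_r [([211.0, 190.0, 31.0, 77.0], 0.66)]
stand [([306.0, 273.0, 126.0, 154.0], 0.82)]
below_l [([307.0, 275.0, 134.0, 157.0], 0.9), ([336.0, 276.0, 14.0, 28.0], 0.42)]
latch_l [([312.0, 274.0, 120.0, 157.0], 0.73), ([335.0, 276.0, 12.0, 25.0], 0.55), ([210.0, 189.0, 30.0, 84.0], 0.25)]
latch_r [([312.0, 274.0, 120.0, 157.0], 0.73), ([335.0, 276.0, 12.0, 25.0], 0.55), ([210.0, 189.0, 30.0, 84.0], 0.25)]
top [[397.767551031727, 0.0, 276.5013176033265], [0.0, 397.767551031727, 214.6941516796443], [0.0, 0.0, 1.0]] [0.451 0.029 1.002] [[0.003, -1.0, -0.004], [-0.993, -0.003, -0.122], [0.122, 0.004, -0.993]]
carrier [([188.0, 252.0, 133.0, 42.0], 0.74)]
carrier_grip [([189.0, 251.0, 135.0, 44.0], 0.58), ([380.0, 215.0, 154.0, 84.0], 0.39)]
bar_l [([189.0, 252.0, 133.0, 42.0], 0.6)]
bar_r [([189.0, 252.0, 133.0, 42.0], 0.6)]
stand [([380.0, 213.0, 154.0, 83.0], 0.59), ([188.0, 252.0, 131.0, 40.0], 0.23)]
below_l [([381.0, 215.0, 150.0, 85.0], 0.63)]
latch_l [([450.0, 215.0, 11.0, 7.0], 0.63), ([336.0, 240.0, 9.0, 13.0], 0.62), ([379.0, 216.0, 154.0, 84.0], 0.46)]
latch_r [([450.0, 215.0, 11.0, 7.0], 0.63), ([336.0, 240.0, 9.0, 13.0], 0.62), ([379.0, 216.0, 154.0, 84.0], 0.46)]
0.9
```

View pics/side0.png

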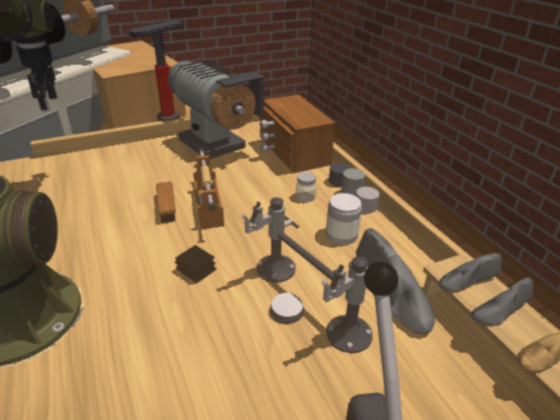

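View pics/top0.png

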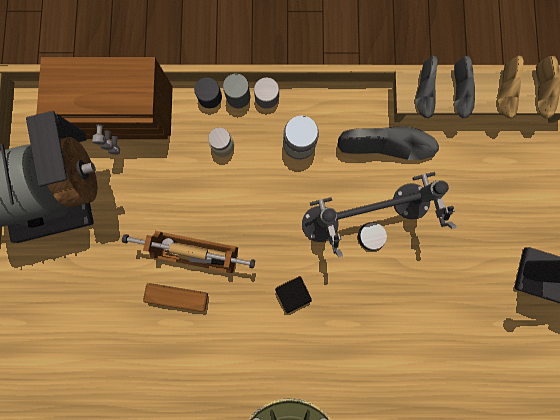

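Run:
```python
import cv2,numpy as np
d=np.load("top0.npz");f=d["frame"]
cv2.imwrite("pics/top0_st.png",cv2.resize(f[150:270,290:470],None,fx=4.4,fy=4.4,interpolation=cv2.INTER_CUBIC))
cv2.imwrite("pics/top0_ca.png",cv2.resize(f[210:290,110:270],None,fx=5,fy=5,interpolation=cv2.INTER_CUBIC))
d=np.load("side0.npz");f=d["frame"]
cv2.imwrite("pics/side0_st.png",cv2.resize(f[180:360,230:400],None,fx=3.3,fy=3.3,interpolation=cv2.INTER_CUBIC))
```

```text
(no output)
```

View pics/top0_st.png

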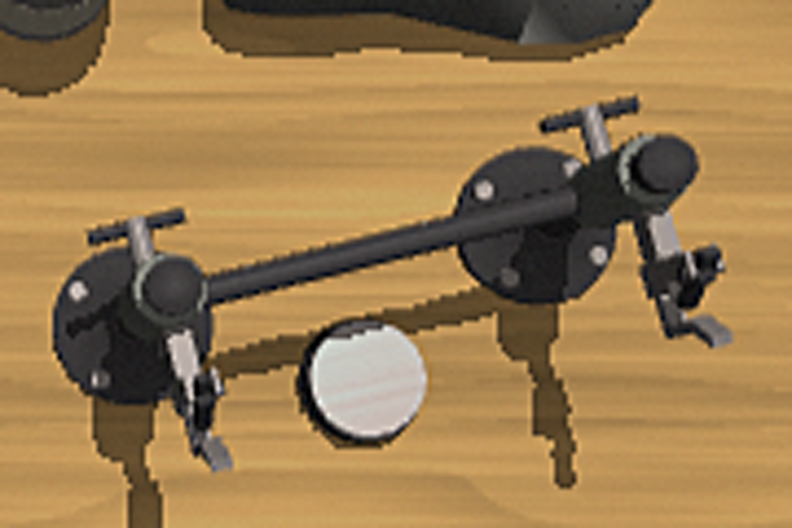

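View pics/top0_ca.png

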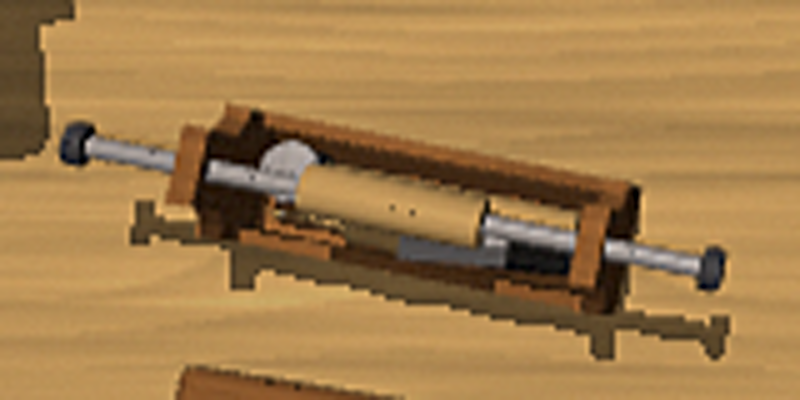

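View pics/side0_st.png

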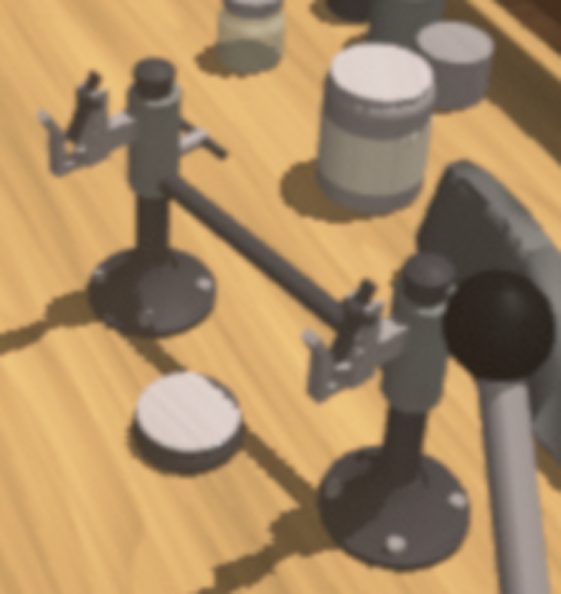

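```bash
cat > h.py <<'E'
import numpy as np,cv2
def cloud(d):
    D=d["depth"];K=d["mtx"];h,w=D.shape
    u,v=np.meshgrid(np.arange(w),np.arange(h))
    c=np.stack([(u-K[0,2])/K[0,0]*D,(v-K[1,2])/K[1,1]*D,D],-1)
    P=(c-d["t"])@d["R"]; P[D<=0]=np.nan
    return P
def proj(d,X):
    c=np.atleast_2d(X)@d["R"].T+d["t"]; p=c@d["mtx"].T
    return p[:,:2]/p[:,2:]
E
python3 - <<'E'
from h import *
np.set_printoptions(precision=4,suppress=True)
t=np.load("top0.npz");s=np.load("side0.npz")
P=cloud(t)
# table check
print("table z",np.nanmedian(P[330:400,150:250,2]), np.nanmedian(cloud(s)[300:350,150:250,2]))
def fit(m,Q):
    X=Q[m]; c=X.mean(0); u,sv,vt=np.linalg.svd(X-c); d=vt[0]; d=d if d[1]>0 else -d
    tt=(X-c)@d
    return len(X),c,d,tt.min(),tt.max(),X[:,2].min(),X[:,2].max()
# carrier region
for nm,Q in (("top",P),("side",cloud(s))):
    reg=(Q[...,1]>0.02)&(Q[...,1]<0.46)&(Q[...,0]>0.25)&(Q[...,0]<0.5)
    X=Q[reg&(Q[...,2]>0.03)&(Q[...,2]<0.2)]
    print(nm,len(X),X.min(0),X.max(0))
    m=reg&(Q[...,2]>0.095)&(Q[...,2]<0.118); print(fit(m,Q))
    reg=(Q[...,1]>-0.5)&(Q[...,1]<0.02)&(Q[...,0]>0.3)&(Q[...,0]<0.62)
    X=Q[reg&(Q[...,2]>0.185)&(Q[...,2]<.21)]
    print("post tops",len(X)); 
    for half in (X[:,1]<-.2,X[:,1]>-.2): 
        if half.any(): print(half.sum(),X[half].mean(0),X[half].min(0),X[half].max(0))
E
```

```text
table z -0.0008586816447534486 -0.0009103927606309817
top 2875 [0.3384 0.021  0.0301] [0.4999 0.3795 0.1152]
(876, array([0.475 , 0.2134, 0.107 ]), array([0.1718, 0.9851, 0.0031]), np.float64(-0.13336405411562655), np.float64(0.1676599551352955), np.float64(0.09553393944286652), np.float64(0.11522348719521906))
post tops 486
248 [ 0.5842 -0.3133  0.1947] [ 0.5239 -0.3351  0.1852] [ 0.6194 -0.2948  0.2088]
238 [ 0.5288 -0.081   0.1949] [ 0.4665 -0.1016  0.1855] [ 0.5646 -0.0632  0.2088]
side 1615 [0.3369 0.0201 0.03  ] [0.4998 0.3745 0.1145]
(456, array([0.4704, 0.194 , 0.1057]), array([0.1668, 0.986 , 0.0092]), np.float64(-0.11988049355404794), np.float64(0.18226808972465705), np.float64(0.0953992279973257), np.float64(0.11445408042811782))
post tops 548
332 [ 0.5798 -0.3205  0.1934] [ 0.5233 -0.337   0.1851] [ 0.6197 -0.2968  0.2083]
216 [ 0.5213 -0.0892  0.1933] [ 0.4649 -0.1047  0.185 ] [ 0.5646 -0.0691  0.2074]
```

```bash
cat >> h.py <<'E'
from scipy.spatial.transform import Rotation as Ro
def quat(yaw,flip=False):
    # tool x down, tool z = (cos yaw, sin yaw,0)
    z=np.array([np.cos(yaw),np.sin(yaw),0])*(-1 if flip else 1); x=np.array([0,0,-1.]); y=np.cross(z,x)
    q=Ro.from_matrix(np.c_[x,y,z]).as_quat(); return [q[3],q[0],q[1],q[2]]
def rotm(q): return Ro.from_quat([q[1],q[2],q[3],q[0]]).as_matrix()
E
python3 - <<'E'
from h import *
from workcell import ctrl
np.set_printoptions(precision=4,suppress=True)
q=ctrl.current_orientation(); R=rotm(q); p=np.array(ctrl.current_tcp_pos()); print(R)
d=ctrl.camera("wrist"); cv2.imwrite("pics/w0.png",d["frame"])
C=-d["R"].T@d["t"]; print(d["mtx"][0],"cam in tool",R.T@(C-p),"axes",(d["R"]@R))
for yaw in (-.17,.234):
  for f in (False,True):
    print(yaw,f,ctrl.ik([0.478,0.23,0.16],quat(yaw,f)), ctrl.ik([0.48,-.2,0.35],quat(yaw,f)))
E
```

```text
[[ 0.0001 -0.9714  0.2374]
 [ 0.      0.2374  0.9714]
 [-1.     -0.0001  0.    ]]
[362.32     0.     279.0228] cam in tool [-0.1423  0.0839 -0.001 ] axes [[ 0.0005 -0.0011  1.    ]
 [-0.323  -0.9464 -0.0009]
 [ 0.9464 -0.323  -0.0008]]
-0.17 False [ 0.3794  0.3271  1.6593 -0.      1.1552  0.5494] [-0.4652  0.1695  1.4094 -0.      1.5627 -0.2952]
-0.17 True None None
0.234 False [ 0.3794  0.3271  1.6593 -0.      1.1552  0.1454] [-0.4652  0.1695  1.4094 -0.      1.5627 -0.6992]
0.234 True None [-0.4652  0.1695  1.4094  0.      1.5627  2.4424]
```

View pics/w0.png

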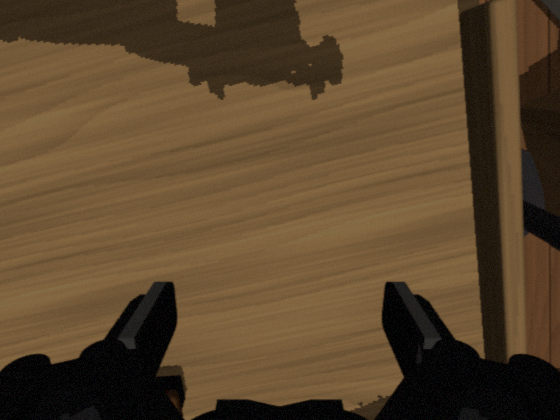

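Run:
```python
from h import *
from workcell import ctrl
np.set_printoptions(precision=4,suppress=True)
ctrl.move_ptp([0.487,-0.207,0.34],quat(0.234)); print(ctrl.current_t(),ctrl.current_tcp_pos())
d=ctrl.camera("wrist"); cv2.imwrite("pics/w1.png",d["frame"]); np.savez("w1.npz",**d)
for n in ["latch_l","stand"]:
    print(n,[(np.round(b["rect"]).tolist(),round(b["confidence"],2)) for b in ctrl.boxes_of(n,"wrist")][:4])
```

```text
3.8667 [ 0.4872 -0.2065  0.3399]
latch_l [([328.0, 48.0, 37.0, 16.0], 0.96), ([318.0, 320.0, 27.0, 30.0], 0.61), ([477.0, 225.0, 135.0, 169.0], 0.28)]
stand [([358.0, 181.0, 150.0, 311.0], 0.78)]
```

View pics/w1.png

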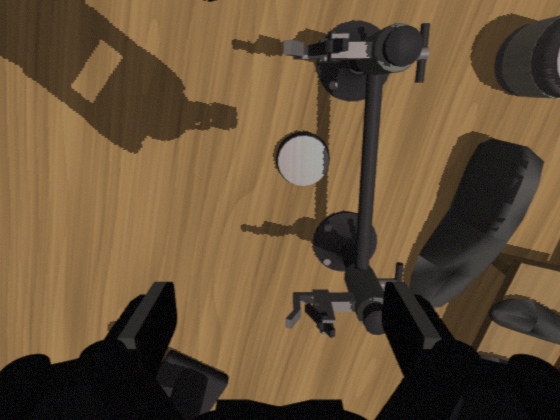

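Run:
```python
from h import *
np.set_printoptions(precision=4,suppress=True)
d=np.load("w1.npz");f=d["frame"];P=cloud(d)
a=cv2.resize(f[20:110,270:440],None,fx=4.6,fy=4.6,interpolation=cv2.INTER_CUBIC)
b=cv2.resize(f[255:345,270:440],None,fx=4.6,fy=4.6,interpolation=cv2.INTER_CUBIC)
cv2.imwrite("pics/w1_l.png",a);cv2.imwrite("pics/w1_r.png",b)
print("table",np.nanmedian(P[150:230,150:230,2]))
# tie bar fit
Q=P
reg=np.zeros(f.shape[:2],bool);reg[110:225,350:390]=1
X=Q[reg&(Q[...,2]>0.06)]
print("tie z",len(X),np.percentile(X[:,2],[5,50,95])); c=X.mean(0);dv=np.linalg.svd(X-c)[2][0];dv*=np.sign(dv[1]);print(c,dv,"yaw",np.degrees(np.arctan2(-dv[0],dv[1])))
# post tops (z>0.185), circles
for nm,(r0,r1,c0,c1) in dict(l=(15,80,375,425),r=(270,340,350,400)).items():
    reg=np.zeros(f.shape[:2],bool);reg[r0:r1,c0:c1]=1
    X=Q[reg&(Q[...,2]>0.188)];print(nm,len(X),X.mean(0),np.median(X[:,2]),np.ptp(X,0))
```

```text
table -0.0001330933340661758
tie z 1810 [0.1125 0.1175 0.1195]
[ 0.574  -0.1808  0.1169] [-0.2425  0.9702  0.0011] yaw 14.033560661366666
l 1254 [ 0.5484 -0.0778  0.1941] 0.1943192871321353 [0.0279 0.0277 0.0098]
r 1352 [ 0.5511 -0.231   0.31  ] 0.35902270173547535 [0.092  0.1382 0.1872]
```

View pics/w1_l.png

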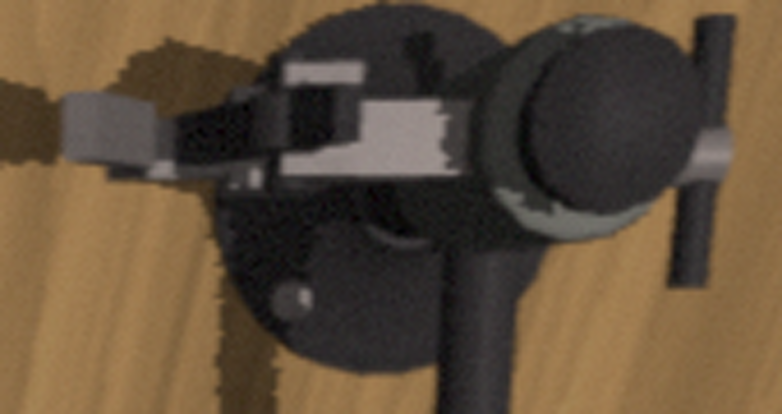

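View pics/w1_r.png

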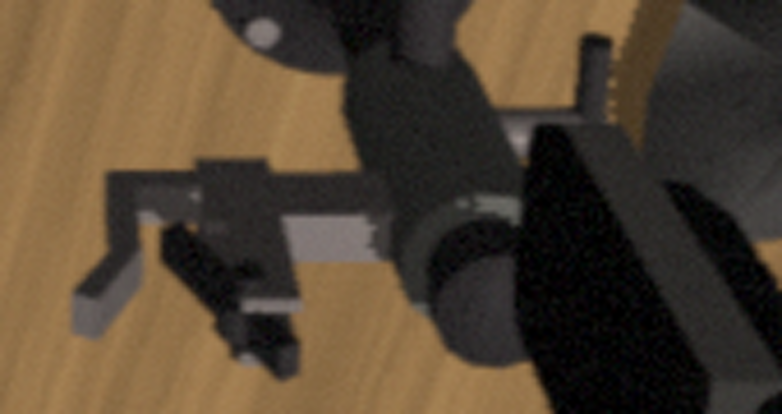

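Run:
```python
from h import *
np.set_printoptions(precision=4,suppress=True)
ya=np.radians(14.03);O=np.array([0.5135,-.2102,0]);R=Ro.from_euler('z',ya).as_matrix()
for nm in("w1","top0","side0"):
    d=np.load(nm+".npz");S=(cloud(d)-O)@R*1000
    m=np.isfinite(S[...,0])
    for s,n in((1,'l'),(-1,'r')):
        h=m&(abs(S[...,0])<45)&(abs(S[...,1]-s*120)<25)&(S[...,2]>100)&(S[...,2]<230)
        X=S[h]; print(nm,n,len(X),"x",np.percentile(X[:,0],[1,50,99]),"y",np.percentile(X[:,1],[1,50,99]),"z",np.percentile(X[:,2],[1,50,99]))
        no=X[X[:,0]<-8]
        for z0 in range(130,215,6):
            k=no[(no[:,2]>=z0)&(no[:,2]<z0+6)]
            if len(k)>4: print("   nose z",z0,len(k),np.median(k[:,0]).round(1),np.percentile(k[:,1],[5,95]))
        k=no[no[:,0]<-10]; print("   nose top",k[:,2].max(), "y range",np.percentile(k[:,1],[3,97]))
        k=X[X[:,0]>0]; print("   cheek top",np.percentile(k[:,2],[99,99.8]))
        p=m&(abs(S[...,0]-66)<30)&(abs(S[...,1]-s*120)<30)&(S[...,2]>188)&(S[...,2]<203);X=S[p]; 
        if len(X)>20: print("   post",len(X),(np.percentile(X,1,0)+np.percentile(X,99,0))/2,np.median(X[:,2]))
```

```text
w1 l 1675 x [-20.2085  13.0754  44.2143] y [110.82   119.1071 129.0271] z [148.9131 183.9715 207.8468]
   nose z 154 5 -10.5 [115.0721 115.1685]
   nose z 160 6 -10.5 [115.1108 115.2345]
   nose z 172 8 -10.2 [115.0934 121.4817]
   nose z 178 45 -9.4 [115.503 124.293]
   nose z 184 69 -12.7 [115.1257 124.3579]
   nose z 190 147 -17.3 [115.4815 124.7151]
   nose top 194.51536146879593 y range [115.1218 124.7748]
   cheek top [207.9293 208.9154]
   post 1254 [ 66.7983 119.9737 192.9888] 194.31928713213534
w1 r 1811 x [-19.6231  13.9584  43.9079] y [-125.8291 -115.1293 -110.0022] z [144.2714 168.8418 207.2752]
   nose z 142 10 -9.7 [-115.8284 -114.7828]
   nose z 148 17 -11.4 [-118.0838 -114.3512]
   nose z 154 21 -10.8 [-122.7078 -113.931 ]
   nose z 160 12 -10.4 [-115.45   -114.2174]
   nose z 166 15 -10.1 [-115.3461 -114.5616]
   nose z 172 22 -10.4 [-115.5173 -114.1079]
   nose z 178 46 -10.7 [-123.0803 -114.3796]
   nose z 184 50 -12.9 [-123.5592 -114.4038]
   nose z 190 79 -17.7 [-124.1289 -114.3276]
   nose top 193.95559779657137 y range [-124.1941 -114.1678]
   cheek top [207.48
[... 1415 characters left out ...]
96  192.7504] 193.18457887318985
side0 r 604 x [-17.6934  13.097   43.8041] y [-130.0841 -124.828  -112.8051] z [143.8653 169.305  206.3217]
   nose z 142 11 -10.4 [-125.1257 -117.2078]
   nose z 148 13 -10.6 [-125.9086 -116.4091]
   nose z 154 15 -10.2 [-125.9785 -116.0719]
   nose z 160 14 -10.5 [-125.9093 -117.6167]
   nose z 166 13 -10.5 [-125.874  -116.8305]
   nose z 172 9 -10.4 [-126.3535 -116.4167]
   nose z 178 9 -12.6 [-126.3601 -123.6901]
   nose z 184 15 -16.3 [-126.4905 -116.6   ]
   nose z 190 18 -15.9 [-124.8276 -116.0248]
   nose top 193.25691727896572 y range [-126.3324 -115.8929]
   cheek top [206.5749 207.3279]
   post 146 [  67.9447 -120.9617  192.6142] 193.39576631175834
```

Run:
```python
from h import *
from workcell import ctrl
np.set_printoptions(precision=4,suppress=True)
ctrl.move_ptp([0.477,0.228,0.26],quat(np.radians(-9.8))); print(ctrl.current_t(),ctrl.current_tcp_pos())
d=ctrl.camera("wrist"); cv2.imwrite("pics/w2.png",d["frame"]); np.savez("w2.npz",**d)
Q=cloud(d); print("table",np.nanmedian(Q[...,2][(Q[...,2]<0.01)]))
c0=np.array([.477,.228]);u=np.array([.1705,.985])
t=(Q[...,:2]-c0)@u; n=(Q[...,:2]-c0)@np.array([u[1],-u[0]])
m=(abs(n)<.011)&(abs(t)<.17)&(Q[...,2]>.09)&(Q[...,2]<.12)
print("t range",np.percentile(t[m],[.3,99.7]))
for a,b in((-.15,-.145),(-.14,-.1),(-.09,-.05),(-.04,0),(0,.04),(.05,.09),(.1,.14),(.145,.16)):
    k=m&(t>a)&(t<b); 
    if k.sum()>5: print(a,k.sum(),Q[k].mean(0),"n",np.percentile(n[k],[2,98]),"z",Q[k][:,2].max())
```

```text
5.6417 [0.4774 0.2274 0.2602]
table -0.0001528556362388712
t range [-0.1472  0.1405]
-0.15 57 [0.4495 0.0837 0.1079] n [-0.0103  0.0063] z 0.11056149517498502
-0.14 428 [0.4531 0.1071 0.1039] n [-0.0094  0.0035] z 0.11038850631305855
-0.09 698 [0.4633 0.1535 0.1052] n [-0.0104  0.0104] z 0.11422560294007825
-0.04 1077 [0.4735 0.2093 0.1094] n [-0.0107  0.0103] z 0.11320631988789023
0 1253 [0.4805 0.2482 0.1096] n [-0.0103  0.0105] z 0.11331632574773853
0.05 718 [0.4899 0.2986 0.1046] n [-0.007  0.008] z 0.11378604215205985
0.1 781 [0.4991 0.3464 0.1038] n [-0.0033  0.0065] z 0.11342336661184492
```

View pics/w2.png

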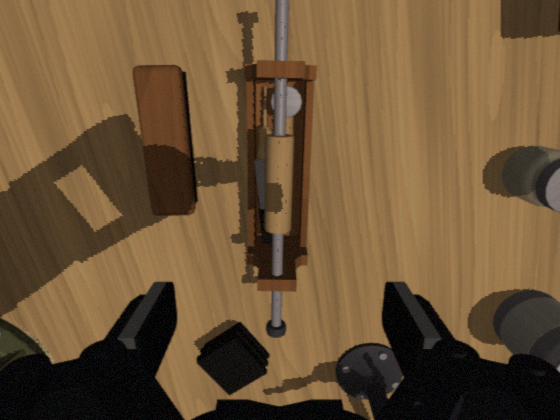

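Run:
```python
from h import *
np.set_printoptions(precision=4,suppress=True)
for nm in("w2","top0"):
    d=np.load(nm+".npz");Q=cloud(d)
    ya=np.radians(-10.8);u=np.array([-np.sin(ya),np.cos(ya)]);e=np.array([u[1],-u[0]])
    c0=np.array([.477,.228])
    t=(Q[...,:2]-c0)@u; n=(Q[...,:2]-c0)@e
    g=(abs(n)<.016)&(abs(t)<.06)&(Q[...,2]>.105)&(Q[...,2]<.12)
    print(nm,"grip t",np.percentile(t[g],[.5,99.5]),"n",np.percentile(n[g],[1,99]),"z",np.percentile(Q[g][:,2],98))
    for a,b in((-.135,-.105),(.105,.135)):
        k=(abs(n)<.01)&(t>a)&(t<b)&(Q[...,2]>.09)&(Q[...,2]<.112); print(" bar",k.sum(),np.percentile(n[k],[3,50,97]),np.percentile(Q[k][:,2],[50,97]))
    k=(abs(n)<.02)&(t>-.17)&(t<-.09)&(Q[...,2]>.07)&(Q[...,2]<.118); print(" -y end t",np.percentile(t[k],[.3]))
    k=(abs(n)<.02)&(t<.17)&(t>.09)&(Q[...,2]>.07)&(Q[...,2]<.118); print(" +y end t",np.percentile(t[k],[99.7]))
```

```text
w2 grip t [-0.0501  0.0546] n [-0.0107  0.0097] z 0.11246113331176648
 bar 267 [-0.0053 -0.0011  0.0036] [0.1041 0.1057]
 bar 593 [-0.0052 -0.0005  0.0043] [0.1039 0.1056]
 -y end t [-0.1492]
 +y end t [0.1414]
top0 grip t [-0.0531  0.0486] n [-0.0088  0.0119] z 0.1135527265627465
 bar 58 [-0.0033  0.0014  0.0059] [0.1037 0.1069]
 bar 55 [-0.0026  0.002   0.0061] [0.1035 0.1064]
 -y end t [-0.1481]
 +y end t [0.1545]
```

Run:
```python
from h import *
from workcell import ctrl
np.set_printoptions(precision=4,suppress=True)
q=quat(np.radians(-10.8))
ctrl.move_ptp([0.4774,0.230,0.16],q)
print(ctrl.movel([0.4774,0.230,0.081],q,v=0.08,contact_N=6), ctrl.current_tcp_pos(),ctrl.current_contact_force())
ctrl.move_gripper(0.0,100)
print(ctrl.current_opening(),ctrl.current_contact_force(),ctrl.current_torque())
p=np.array(ctrl.current_tcp_pos())
print(ctrl.movel(p+[0,0,.02],q,v=0.03)); ctrl.hold(.3)
print(ctrl.current_t(),ctrl.current_contact_force(),ctrl.current_torque(),ctrl.current_tcp_pos(),ctrl.current_opening())
d=ctrl.camera("wrist"); cv2.imwrite("pics/w3.png",d["frame"]); np.savez("w3.npz",**d)
d=ctrl.camera("side"); cv2.imwrite("pics/s3.png",cv2.resize(d["frame"][100:260,100:300],None,fx=3.5,fy=3.5)); np.savez("s3.npz",**d)
```

```text
False [0.4777 0.2301 0.0815] [ 0.1885  0.3765 -0.1287]
0.020972167765809843 [-2.5745 -1.6511  6.4903] [-0.1337  0.4739 -0.0052]
False
9.0583 [ 0.2277 -0.6936 -7.832 ] [-0.1625 -0.0173 -0.0414] [0.4773 0.23   0.1013] 0.02134291130665973
```

View pics/w3.png

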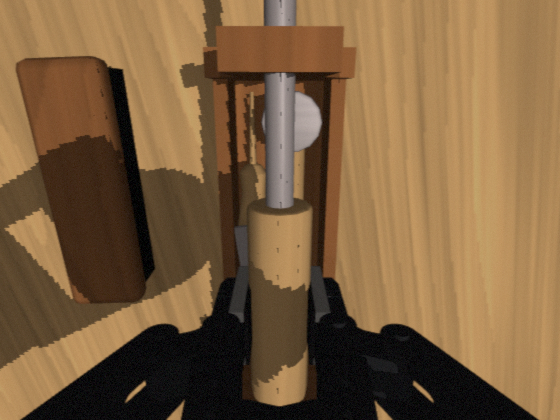

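View pics/s3.png

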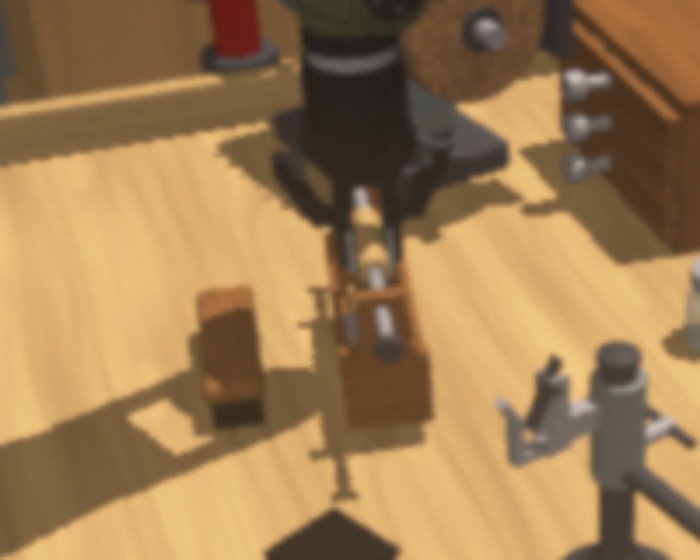

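```bash
cat > m.py <<'E'
from h import *
np.set_printoptions(precision=4,suppress=True)
def meas(d,p,ya):
    Q=cloud(d);u=np.array([-np.sin(ya),np.cos(ya)]);e=np.array([u[1],-u[0]])
    t=(Q[...,:2]-p[:2])@u; n=(Q[...,:2]-p[:2])@e; z=Q[...,2]-p[2]-.019
    k=(abs(n)<.0035)&(t>.048)&(t<.14)&(z>-.004)&(z<.0075)
    print("bar",k.sum(),"n",np.polyfit(t[k],n[k],1),"z",np.polyfit(t[k],z[k],1),"t",t[k].min(),t[k].max())
    for zr in((.007,.015),):
        k=(abs(n)<.010)&(t>.0)&(t<.07)&(z>zr[0])&(z<zr[1]); print("grip t max",np.percentile(t[k],[97,99.5]),"n",np.percentile(n[k],[2,98]),"z",np.percentile(z[k],[50,98]))
    k=(abs(n)>.008)&(abs(n)<.025)&(t>.07)&(t<.13)&(z>.0)&(z<.02); print("board t",np.percentile(t[k],[1,50,99]),"z",np.percentile(z[k],[50,98]))
    kl=k&(n<0);kr=k&(n>0);print("board top z l/r",np.median(z[kl]),np.median(z[kr]),"n",np.percentile(n[k],[.5,99.5]))
E
python3 - <<'E'
from m import *
meas(np.load("w3.npz"),np.array([.4773,.23,.1013]),np.radians(-10.8))
E
```

```text
bar 3157 n [-0.0003  0.    ] z [-0.0064  0.0037] t 0.04800054902095708 0.10657947215407178
grip t max [0.042  0.0426] n [-0.0088  0.0078] z [0.01   0.0117]
board t [0.0864 0.0925 0.0984] z [0.0106 0.012 ]
board top z l/r 0.010602628616357652 0.010525222696447876 n [-0.0183  0.0175]
```

Run:
```python
from m import *
from workcell import ctrl
ya=np.radians(14.03);q=quat(ya)
O=np.array([0.5140,-.2101])
ctrl.movel([0.4774,0.230,0.30],v=0.2)
ctrl.movel([O[0],O[1],0.30],q,v=0.2)
ctrl.movel([O[0],O[1],0.188],q,v=0.1,contact_N=8)
ctrl.hold(.3)
print(ctrl.current_t(),ctrl.current_contact_force(),ctrl.current_torque(),ctrl.current_tcp_pos(),ctrl.current_opening())
for c in("wrist","side","top"):
    d=ctrl.camera(c); cv2.imwrite(f"pics/{c}4.png",d["frame"]); np.savez(f"{c}4.npz",**d)
    if c=="wrist": meas(d,np.array(ctrl.current_tcp_pos()),ya)
    if c=="side": cv2.imwrite("pics/side4z.png",cv2.resize(d["frame"][170:370,210:410],None,fx=3,fy=3,interpolation=cv2.INTER_CUBIC))
```

```text
14.225 [-0.0789 -0.0265 -7.2032] [-0.0692 -0.0379 -0.0234] [ 0.514  -0.2101  0.1882] 0.02152838790068603
bar 3188 n [ 0.0002 -0.    ] z [-0.0057  0.0037] t 0.048005985106732735 0.1072472736471762
grip t max [0.0423 0.0429] n [-0.0091  0.0077] z [0.01   0.0119]
board t [0.0868 0.0929 0.0988] z [0.0106 0.012 ]
board top z l/r 0.010623289030357492 0.010537690833574687 n [-0.0188  0.017 ]
```

View pics/wrist4.png

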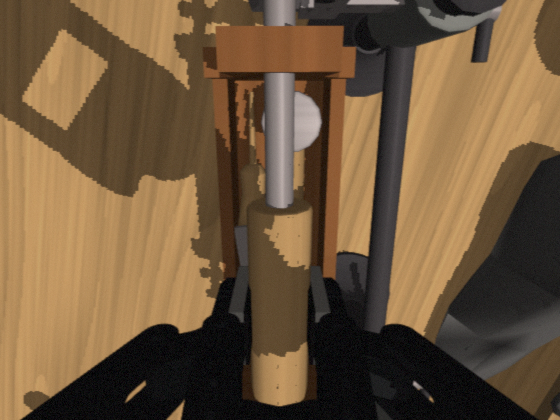

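View pics/side4z.png

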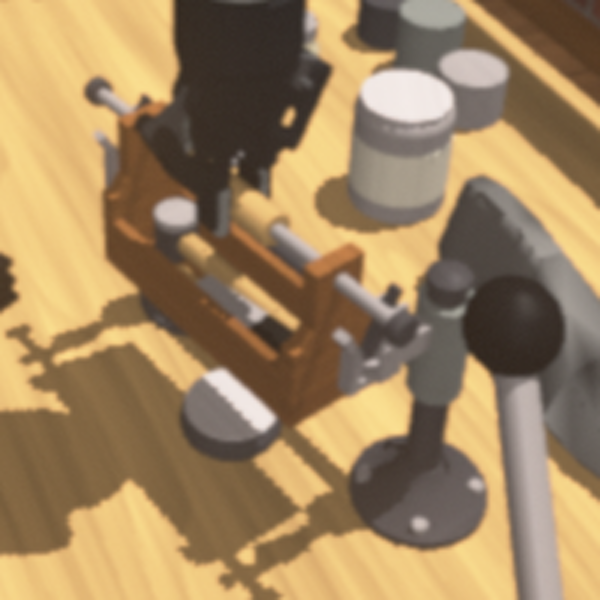

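Run:
```python
from h import *
np.set_printoptions(precision=4,suppress=True)
ya=np.radians(14.03);O=np.array([0.5140,-.2101,0]);R=Ro.from_euler('z',ya).as_matrix()
for nm in("w1","wrist4","side4","top4"):
    d=np.load(nm+".npz");S=(cloud(d)-O)@R*1000
    k=(abs(S[...,0]-66)<14)&(abs(S[...,1])<85)&(S[...,2]>100)&(S[...,2]<135)
    k&=S[...,2]>np.nanpercentile(S[...,2][k],60) if k.sum() else k
    if k.sum()>20: print(nm,"tie",k.sum(),np.polyfit(S[...,1][k],S[...,0][k],1),np.percentile(S[...,2][k],[50,97]))
    if nm!="w1":
        for s in(1,-1):
            b=(abs(S[...,0])<4)&(s*S[...,1]>103)&(s*S[...,1]<139)&(S[...,2]>195)&(S[...,2]<220)
            if b.sum()>8: print("  bar",s,b.sum(),"x",np.percentile(S[...,0][b],[5,50,95]),"z",np.percentile(S[...,2][b],[50,95]))
            c=(abs(S[...,0])<14)&(s*S[...,1]>141)&(s*S[...,1]<158)&(S[...,2]>190)&(S[...,2]<225)
            if c.sum()>5: print("  collar",s,c.sum(),np.percentile(S[c],[3],0),np.percentile(S[c],97,0))
            h=(S[...,0]<-8)&(S[...,0]>-25)&(abs(S[...,1]-s*120)<10)&(S[...,2]>150)&(S[...,2]<200)
            if h.sum()>5: print("  nose",s,h.sum(),np.percentile(S[h],[3],0),np.median(S[h],0),np.percentile(S[h],97,0))
```

```text
w1 tie 1008 [-0.0012 66.6024] [118.6677 120.0915]
wrist4 tie 2596 [-0.0015 66.4612] [118.6363 119.8659]
  bar 1 399 x [-3.6374 -0.0951  3.5595] z [210.0799 211.3633]
  nose 1 117 [[-13.1398 114.9896 150.6207]] [-10.669  115.2397 159.6365] [ -8.1932 115.5276 167.6631]
side4 tie 23 [ 0.0325 62.8864] [116.9342 118.945 ]
  bar 1 42 x [-3.5506 -1.3149  2.6529] z [208.8335 210.7053]
  collar 1 53 [[-10.1749 141.1724 198.7558]] [  9.9137 150.4609 215.4163]
  nose 1 71 [[-19.7827 111.6567 152.0959]] [-11.9068 115.3265 173.0723] [ -8.5222 123.827  192.4536]
  bar -1 100 x [-3.8637 -1.8407  3.0364] z [210.6124 212.4885]
  collar -1 112 [[  -9.0864 -153.1505  200.4944]] [   7.9596 -143.5793  216.7225]
  nose -1 105 [[ -18.5596 -126.2475  151.1667]] [ -11.6377 -123.2591  171.0727] [  -8.8515 -115.837   192.6801]
top4 tie 149 [-0.0009 69.0611] [119.2175 121.8591]
  bar 1 64 x [-3.0428  0.2676  3.527 ] z [209.6011 211.552 ]
  collar 1 58 [[ -7.5535 141.6986 204.4869]] [  9.9384 153.2297 216.6176]
  nose 1 34 [[-18.6765 116.4422 167.0436]] [-13.3011 121.5391 190.0393] [ -8.4944 125.8567 193.6607]
```

Run:
```python
from m import *
from workcell import ctrl
q=quat(np.radians(14.03));O=np.array([0.5140,-.2101])
c=ctrl.movel([O[0],O[1],0.164],q,v=0.05,contact_N=6)
print(c,ctrl.current_tcp_pos(),ctrl.current_contact_force())
z=ctrl.current_tcp_pos()[2]
while z>0.1365:
    z-=.002
    hit=ctrl.movel([O[0],O[1],z],q,v=0.025,contact_N=25)
    F=np.array(ctrl.current_contact_force())
    print(round(ctrl.current_t(),2),hit,np.array(ctrl.current_tcp_pos()),F,np.array(ctrl.current_torque()))
    if F[2]>26 or np.hypot(F[0],F[1])>20: break
```

```text
False [ 0.5141 -0.2101  0.164 ] [-0.6138  0.3585 -6.7555]
15.26 False [ 0.514  -0.2101  0.1621] [-1.0737  0.0701 -6.9421] [-0.1043  0.061   0.0325]
15.51 False [ 0.5138 -0.2103  0.1602] [-4.4319 -1.3623 -2.638 ] [-0.2044  0.6953  0.1568]
15.76 False [ 0.5138 -0.2105  0.1585] [-5.9359 -2.2903  0.2917] [-0.4091  1.0371  0.0231]
16.01 False [ 0.5138 -0.2105  0.1564] [-5.8702 -2.6555 -0.1508] [-0.5121  0.8891  0.0406]
16.26 False [ 0.5139 -0.2106  0.1545] [-4.8068 -1.6572 -1.4351] [-0.606   0.8344  0.1641]
16.51 False [ 0.5138 -0.2105  0.1524] [-5.8773 -3.4043 -1.7428] [-0.5649  0.8921  0.1123]
16.76 False [ 0.5138 -0.2105  0.1503] [-5.3509 -2.6303 -3.639 ] [-0.5491  0.8567  0.1769]
17.01 False [ 0.5137 -0.2105  0.1482] [-6.0299 -3.4492 -3.055 ] [-0.5524  0.862   0.1114]
17.26 False [ 0.5136 -0.2105  0.1458] [-5.1947 -3.3919 -6.5293] [-0.8244  0.6399  0.1267]
17.51 False [ 0.5142 -0.2104  0.1442] [-0.9836 -2.4376 -4.1463] [-0.9163  0.006  -0.2353]
17.76 False [ 0.5141 -0.2101  0.142 ] [-1.2854 -1.4628 -4.7488] [-0.6792 -0.0875 -0.0776]
18.01 False [ 0.5138 -0.2097  0.1395] [ 1.3189 -0.4977 -8.0958] [-0.0304 -0.0419  0.0524]
18.26 False [ 0.5139 -0.2099  0.1378] [ 0.0073 -1.2209 -7.2164] [-0.0367 -0.0344 -0.0512]
18.51 False [ 0.5142 -0.2101  0.1373] [-6.2646  1.998   6.6624] [0.4457 0.8366 0.0084]
```

Run:
```python
from m import *
from workcell import ctrl
q=quat(np.radians(14.03));O=np.array([0.5140,-.2101])
z=.1373
while z>0.134:
    z-=.0005
    ctrl.movel([O[0],O[1],z],q,v=0.01,contact_N=20)
    ctrl.hold(.1)
    F=np.array(ctrl.current_contact_force())
    print(round(ctrl.current_t(),2),z,np.array(ctrl.current_tcp_pos()),F,np.array(ctrl.current_torque()))
    if F[2]>10: break
for c in("side","top","wrist"):
    d=ctrl.camera(c); cv2.imwrite(f"pics/{c}5.png",d["frame"]); np.savez(f"{c}5.npz",**d)
    if c=="side": cv2.imwrite("pics/side5z.png",cv2.resize(d["frame"][190:340,230:380],None,fx=4,fy=4,interpolation=cv2.INTER_CUBIC))
    if c=="top": cv2.imwrite("pics/top5z.png",cv2.resize(d["frame"][160:280,300:480],None,fx=4.4,fy=4.4,interpolation=cv2.INTER_CUBIC))
    if c=="wrist": meas(d,np.array(ctrl.current_tcp_pos()),np.radians(14.03))
print(ctrl.current_t())
```

```text
18.86 0.1368 [ 0.5141 -0.2101  0.1373] [-3.5173  2.2088  4.6223] [0.3811 0.5793 0.0545]
19.21 0.1363 [ 0.5142 -0.2101  0.1372] [-5.1142  3.7671  9.9877] [0.5222 0.8891 0.0219]
19.56 0.1358 [ 0.5142 -0.2102  0.1371] [-8.1053  5.1851 13.7346] [0.6816 1.263  0.0011]
bar 3192 n [ 0.0015 -0.0001] z [0.0009 0.0038] t 0.048073603948421244 0.10683350475847081
grip t max [0.0424 0.043 ] n [-0.0093  0.0079] z [0.0102 0.012 ]
board t [0.0868 0.0928 0.0987] z [0.0114 0.0128]
board top z l/r 0.011421074571192864 0.011346303608204562 n [-0.0188  0.017 ]
19.7083
```

View pics/side5z.png

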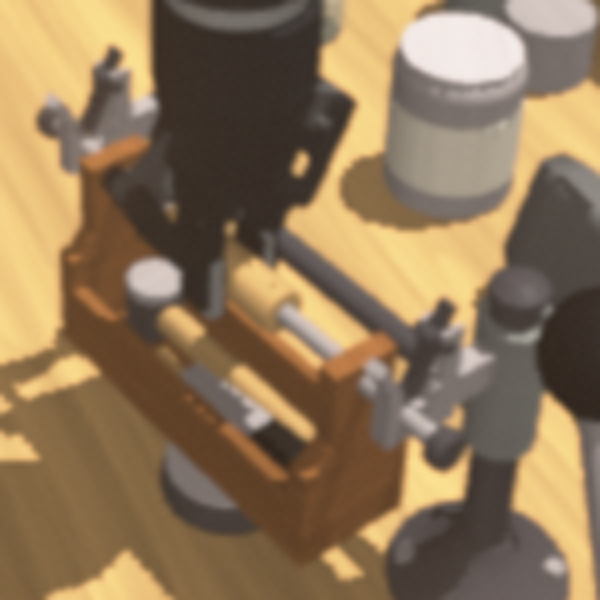

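View pics/top5z.png

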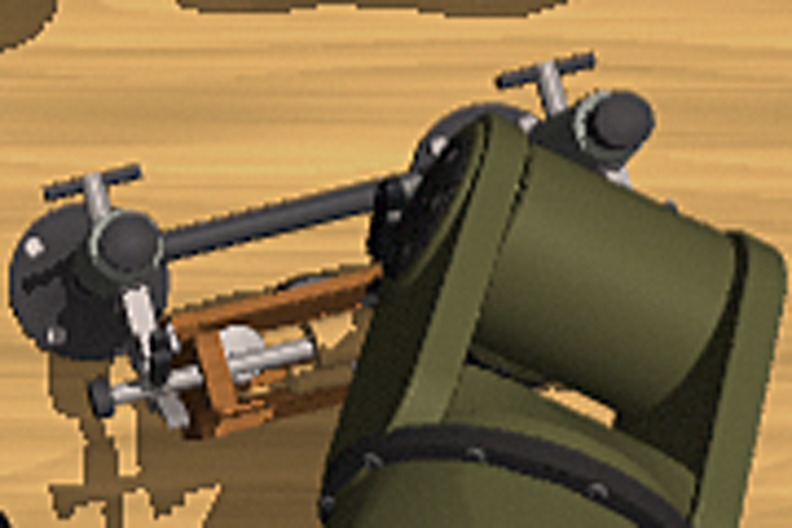

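View pics/wrist5.png

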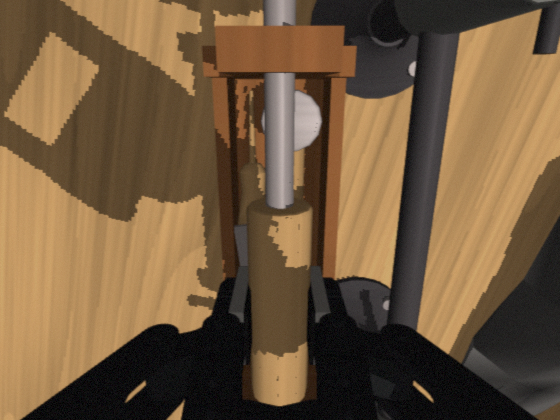

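Run:
```python
from m import *
from workcell import ctrl
q=quat(np.radians(14.03));O=np.array([0.5140,-.2101])
ctrl.movel([O[0],O[1],.1372],q,v=0.01)
z=.1372
while z<0.150:
    z+=.0005 if z>.1385 else .001
    ctrl.movel([O[0],O[1],z],q,v=0.01,contact_N=14)
    ctrl.hold(.1)
    F=np.mean([ctrl.current_contact_force() for _ in range(3)],0)
    print(round(ctrl.current_t(),2),round(z,4),np.array(ctrl.current_tcp_pos()),F,np.array(ctrl.current_torque()))
    if F[2]<-17.0: break
ctrl.hold(.5)
print(ctrl.current_t(),ctrl.current_contact_force(),ctrl.current_torque(),ctrl.current_tcp_pos(),ctrl.current_opening())
for c in("side","wrist"):
    d=ctrl.camera(c); cv2.imwrite(f"pics/{c}6.png",d["frame"]); np.savez(f"{c}6.npz",**d)
    if c=="side": cv2.imwrite("pics/side6z.png",cv2.resize(d["frame"][190:340,230:380],None,fx=4,fy=4,interpolation=cv2.INTER_CUBIC))
    if c=="wrist": meas(d,np.array(ctrl.current_tcp_pos()),np.radians(14.03))
```

```text
20.35 0.1382 [ 0.5138 -0.2101  0.1377] [ 0.019  -0.0263 -7.4977] [-0.007  -0.0796  0.0455]
20.7 0.1392 [ 0.514  -0.2101  0.1391] [-0.419   0.668  -7.5568] [-0.1312 -0.0074  0.0207]
21.05 0.1397 [ 0.514  -0.2101  0.1397] [-0.5793  0.4978 -7.7629] [-0.1196 -0.0253 -0.0217]
21.4 0.1402 [ 0.514  -0.2101  0.1402] [-0.0553 -0.2962 -7.7312] [-0.0923 -0.0296  0.0276]
21.75 0.1407 [ 0.514  -0.2101  0.1407] [-0.6743  1.2087 -8.5479] [ 0.2278  0.0114 -0.0023]
22.1 0.1412 [ 0.514  -0.2101  0.1412] [ 0.0362  0.4902 -7.9145] [ 0.3102  0.085  -0.0098]
22.45 0.1417 [ 0.514  -0.2101  0.1417] [ 0.8169 -2.1585 -7.2151] [-0.237  -0.0101 -0.0487]
22.8 0.1422 [ 0.5138 -0.2101  0.142 ] [ -1.0476  -1.9424 -11.0916] [-0.1822  0.1163  0.    ]
23.15 0.1427 [ 0.5137 -0.21    0.1422] [ -0.23    -0.8717 -17.9613] [-0.4782  0.0152  0.03  ]
23.65 [ -1.7613  -1.685  -24.0528] [-0.272   0.1831 -0.0049] [ 0.5137 -0.21    0.1423] 0.021272663413475616
bar 3169 n [ 0.001  -0.0001] z [-0.001   0.0037] t 0.04801857905219076 0.10690228269433998
grip t max [0.0423 0.0429] n [-0.0092  0.0077] z [0.01   0.0118]
board t [0.0868 0.0928 0.0987] z [0.0111 0.0125]
board top z l/r 0.011194829721447492 0.011020283246777788 n [-0.0187  0.0171]
```

View pics/side6z.png

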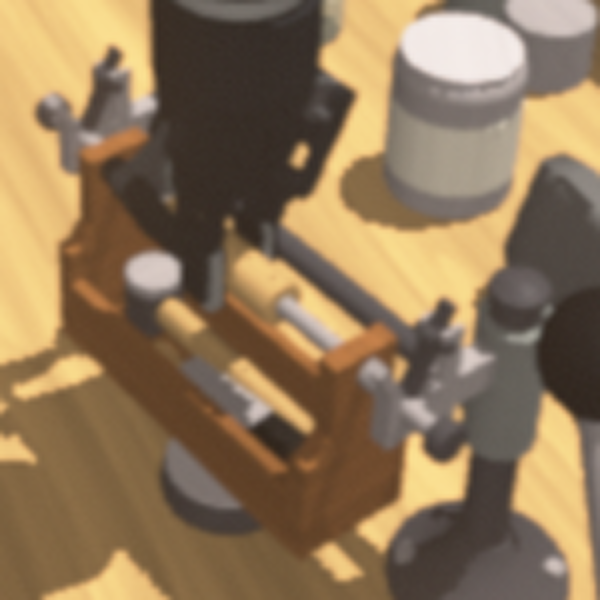

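Run:
```python
from m import *
from workcell import ctrl
q=quat(np.radians(14.03));O=np.array([0.5140,-.2101])
ctrl.movel([O[0],O[1],.1400],q,v=0.01)
z=.14
while z>.1355:
    z-=.0005
    ctrl.movel([O[0],O[1],z],q,v=0.01); ctrl.hold(.1)
    F=np.array(ctrl.current_contact_force()); print(round(z,4),ctrl.current_tcp_pos()[2],F,np.array(ctrl.current_torque()))
    if F[2]>-1.5: break
ctrl.move_gripper(0.035); ctrl.hold(.3)
print(ctrl.current_t(),ctrl.current_contact_force(),ctrl.current_torque())
ctrl.move_gripper(0.085); ctrl.hold(.2)
p=np.array(ctrl.current_tcp_pos());print(p,ctrl.current_contact_force())
print(ctrl.movel([O[0],O[1],.24],q,v=0.06,contact_N=5),ctrl.current_tcp_pos())
ctrl.hold(.5)
print(ctrl.current_t(),ctrl.current_contact_force())
d=ctrl.camera("wrist"); cv2.imwrite("pics/w7.png",d["frame"]); np.savez("w7.npz",**d)
d=ctrl.camera("side"); cv2.imwrite("pics/side7z.png",cv2.resize(d["frame"][190:340,230:380],None,fx=4,fy=4,interpolation=cv2.INTER_CUBIC))
```

```text
0.1395 0.13965344220984582 [-0.1064  0.4492 -7.4097] [-0.0668 -0.0048  0.0038]
0.139 0.13897435422381316 [ 1.1156  0.6166 -6.6286] [-0.0784 -0.0574 -0.046 ]
0.1385 0.13846866549249082 [ 0.7399 -2.2023 -5.3639] [-0.1792 -0.0197  0.0087]
0.138 0.13804463642224812 [ 0.9698 -2.1012 -6.1737] [ 0.0015 -0.0039  0.0027]
0.1375 0.13751487243974286 [-0.2074 -2.3099 -5.2569] [-0.2634  0.003   0.0281]
0.137 0.1373673979907288 [-0.2623 -0.3609 -0.604 ] [-0.0827  0.0623  0.0735]
26.85 [0.2126 0.6375 0.0418] [0.033 0.022 0.019]
[ 0.514  -0.2101  0.137 ] [ 0.5991 -0.4343 -0.2067]
False [ 0.5139 -0.2101  0.2397]
29.9667 [-0.4383  0.4658  0.26  ]
```

View pics/w7.png

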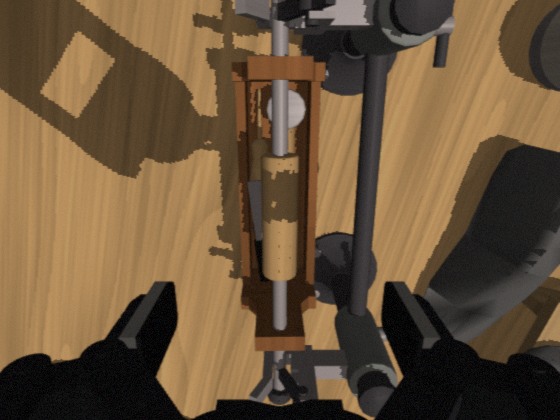

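View pics/side7z.png

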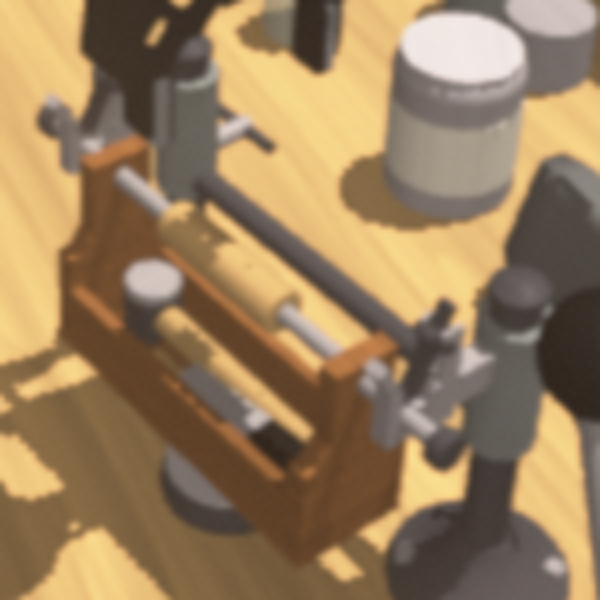

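Run:
```python
from m import *
from workcell import ctrl
ctrl.movel([0.487,-.207,.34],v=0.12)
ya=np.radians(14.03);O=np.array([0.5140,-.2101,0]);R=Ro.from_euler('z',ya).as_matrix()
for i in range(2):
    d=ctrl.camera("wrist");S=(cloud(d)-O)@R*1000
    for s in(1,-1):
        b=(abs(S[...,0])<5)&(s*S[...,1]>50)&(s*S[...,1]<85)&(S[...,2]>145)&(S[...,2]<175); print(i,s,b.sum(),np.median(S[b],0))
    bt=(abs(S[...,0])<40)&(abs(S[...,1])<99)&(S[...,2]>80)&(S[...,2]<105); print("tray rim z",np.polyfit(S[...,0][bt],S[...,2][bt],1))
    ctrl.hold(.6)
f=d["frame"]; cv2.imwrite("pics/w8.png",np.vstack([cv2.resize(f[0:90,240:420],None,fx=3.3,fy=3.3),cv2.resize(f[260:345,240:420],None,fx=3.3,fy=3.3)]))
d=ctrl.camera("top"); cv2.imwrite("pics/top8.png",d["frame"])
print(ctrl.current_t())
```

```text
0 1 447 [ -0.5826  68.4343 159.8364]
0 -1 291 [ -0.5544 -67.0378 159.9385]
tray rim z [ 0.0004 93.4303]
1 1 449 [ -0.5358  67.3885 159.8744]
1 -1 298 [ -0.5075 -67.8478 159.9209]
tray rim z [ 0.0051 93.3319]
32.4333
```

View pics/w8.png

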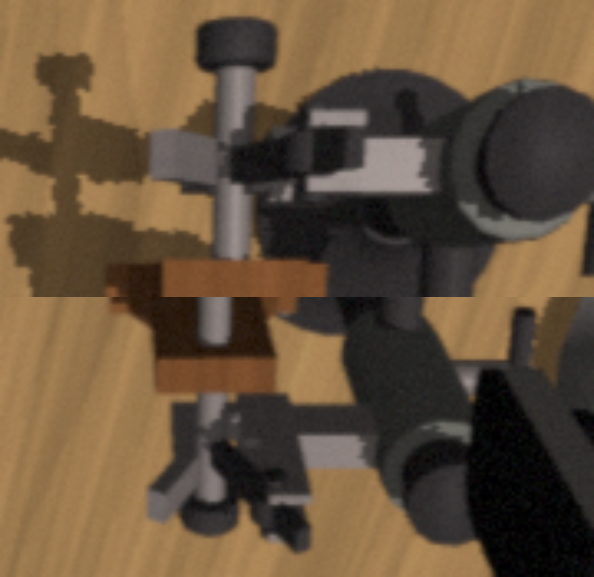

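View pics/top8.png

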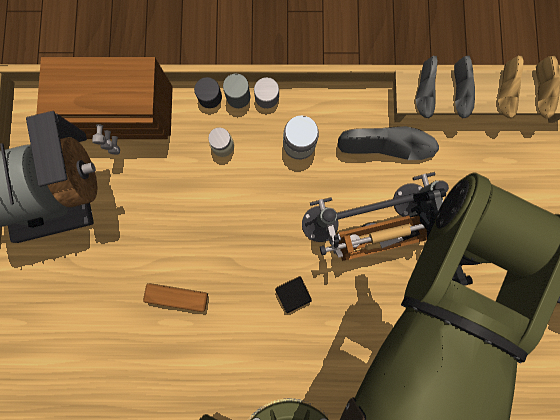

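The close-up (w8) shows the bar lying in both hooks, with both pawls closed over it. The top view shows the brush at (176,298), heel blocks (293,295), last, can and jar where they were; the tin is hidden under the carrier there, but the side view after release shows it still in place. The bar is level and still between the two pictures, so I am handing in.

```bash
python3 -c "
from workcell import ctrl
ctrl.sign_off(); print(ctrl.current_t())"
```

```text
the job is handed in; nothing more can be done
the job is handed in; nothing more can be done
```

The carrier is hanging by its bar in both hooks with both keepers shut, and I handed the job in at about 32.4 s.

- **Picking up and hanging:** I gripped the carrier with 100 N and lowered its bar into both hooks. The keeper forces fell away one side after the other. I then pressed it into the seats with about 21 N in all.
- **Tug test:** An upward pull stopped about 5 mm above the seat, with the load shared almost evenly by both ends. The pull crept up to about 16 N beyond the weight, slightly over the 8–14 N you gave. Both keepers held.
- **Release:** I let it down until the hooks carried nearly all the weight, opened the gripper and backed off without touching anything.
- **Last checks:** The bar was level, with both ends within 0.1 mm of the same height. It did not move between two pictures 0.6 s apart, and both keepers looked closed over the bar. The other things looked unmoved. The tin was partly hidden under the carrier, and I judged it by eye in the side view only.

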